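# Set the plate shaker four clicks faster and start it

### The job

With a fingertip, push the step on the plate shaker's click-stop dial to turn the dial clockwise (seen from above) by exactly four clicks from where it stands, never letting it run on to a fifth. Then press the round start button fully down, once the dial is set, and let it come up again. Nothing is to be gripped or lifted: push gently, and leave the well plate on the shaker and the other things on the desk where they are.

Things in the scene. Friction and masses are not known exactly. Their poses are not given: they have to be found in the camera images.
- shaker: White plate shaker fixed to the desk, 210 (x) x 240 (y) x 46 mm high; origin at the centre of its underside, front to its own -x. On the back half a metal platform with a well plate (top 66 mm high); on the front half the dial at x = -46, y = +55 mm (front left seen from the robot) and the start button at x = -55, y = -70 mm (front right).
- dial_axis (a point): Centre of the dial, at the flat top of its black disc (92 mm across), 58 mm above the desk; turns with the dial, z up, x along the step. On one half of the disc a grey spiral ramp rises counterclockwise (from above) to 16 mm above the disc and ends in an upright radial step face; the other half, counterclockwise of the face, is flat and free. Grey bezel with 15 white dots.
- dial_step (a point): Middle of the upright step face, 32 mm from the axis along the dial's own x, 8 mm above the disc (66 mm above the desk); the face runs from the axis out to 44 mm, bright strip on its top edge. It looks along the dial's own +y; a fingertip there, its end 3 to 8 mm above the disc, pushes it to own -y, clockwise. The dial may start at any angle.
- dial (a joint): Dial angle, rad, 0 at the start, growing clockwise from above. One click is 24 deg = 0.419 rad; four are 1.676. Stops are felt: it resists with up to 0.12 N m (about 4 N at the step), gives way halfway between two stops and snaps ahead of the finger into the next, where it stays; let go before halfway, it falls back.
- start_button (a joint): Travel of the start button in m: 0 up, 0.006 fully down. It springs back; fully down takes about 5 N.
- start_button_top (a point): Centre of the top of the start button, a black round cap 28 mm across in a grey collar 44 mm across, 64 mm above the desk when up; pressed straight down.
- well_plate: Frosted well plate 85 x 128 x 14 mm, lying loose on the shaker's platform between low metal stops; origin at the centre of its underside. Leave it alone.
- stain_bottle: Loose reagent bottle, 46 mm across, 85 mm high, on the desk left of the shaker; origin at the centre of its underside. Leave it alone.
- petri_dish: Loose closed petri dish, 90 mm across, 15 mm high, on the desk right of the shaker; origin at the centre of its underside. Leave it alone.

How it is judged:
On the way, in this order (a step that is already met when the one before it is completed fails the run):
1. the dial rests on the fourth click-stop (value of joint dial between 1.55 and 1.8 rad), for 0.2 s.
2. the start button is pressed fully down (value of joint start_button above 0.0048 m), for 0.05 s.
At the end, for the whole second after the job is handed in: The dial rests on the fourth stop clockwise from its start (1.55 to 1.80 rad), the start button has been pressed and is up again (under 1.2 mm), the well plate has moved under 12 mm, and the bottle (upright) and petri dish under 25 mm (all of step 1 and velocity of joint dial between -0.05 and 0.05 rad/s and value of joint start_button below 0.0012 m and z of well_plate in the frame of shaker below 0.056 m and distance of well_plate from where it was at the start of the episode below 0.012 m and distance of each of stain_bottle, petri_dish from where it was at the start of the episode below 0.025 m and angle between stain_bottle's own z axis and vertical below 0.15 rad); the robot touches nothing.
It fails at once if the dial ran on to a fifth click, or was turned counterclockwise (value of joint dial above 1.95 rad or value of joint dial below -0.3 rad).
It fails at once if the start button was pressed before the dial was set (value of joint start_button above 0.003 m and not (value of joint dial between 1.55 and 1.8 rad)).
It fails at once if the dial was pushed with more than 35 N (contact force between the fingers and dial above 35 N).
It fails at once if the well plate was lifted or pushed off its place (z of well_plate in the frame of shaker above 0.062 m or distance of well_plate from where it was at the start of the episode above 0.02 m).
It fails at once if the bottle or the petri dish was lifted, knocked or moved (distance of any of stain_bottle, petri_dish from where it was at the start of the episode above 0.03 m or angle between stain_bottle's own z axis and vertical above 0.5 rad).
It also fails if it takes over 64 s, if anything falls off the work surface, if the arm or the gripper's body presses on something with over 40 N, if the wrist force passes 120 N, or if a joint passes its speed limit or range.

### The arm

A 7-joint arm with a two-finger parallel gripper is mounted at the origin on a cart in front of the work surface, level with it; the furniture and walls round the work are solid. World frame = base frame: x ahead of the robot, y to its left, z up, the work surface at z = 0. Lengths are in m, angles in rad, forces in N, time in s.
With the tool pointing down it reaches from about 0.4 to 0.85 m from the base axis. Payload 10.4 kg.
Tool frame: the origin (TCP) lies midway between the tips of the shut fingers; the grasp point (between the pads) lies manip.pinch_z behind it (manip.pinch_z is the distance from the TCP to the grasp point, in m); z points along the fingers, y is the direction in which the jaws open and shut (so a half turn about z gives the same grasp; the last joint's range is limited). The gripper opens to 85 mm and grips with 20 to 120 N. Pads are 22 mm wide; open, the fingers measure 114 mm over their backs; the gripper's body (76 mm by 85 mm) begins 54 mm behind the grasp point. The pads swing forward as they close: fully open they stand 13 mm farther back than shut.
Start: joints at [1.133, 0.332, -0.065, 1.46, 0.022, 1.35, -0.088], TCP at [0.252, -0.572, 0.231] pointing down, gripper open.
Joint ranges: [-2.6, 2.6], [-0.5, 2.12], [-1.47, 1.34], [0.16, 2.42], [-1.27, 4.41], [0.06, 2.06], [-2.6, 2.6]. Speed limits (rad/s): [2.22, 2.22, 2.79, 2.79, 3.14, 3.14, 3.14].

### API

Orientations are given as a unit quaternion [x, y, z, w].
In Python, from workcell import manip gives the robot as it stands.
- The arm moves only by the shell command python3 -m handwheel 'ROWS' [FORCE]. ROWS is JSON, a list that holds one entry, the list of rows, each a list of 7 numbers: the shift along the tool's x, y, z in m, then the turn, a rotation vector about the tool's x, y, z in rad, then the finger opening in m, from 0 to 0.0854. In form: [[[tx, ty, tz, ax, ay, az, claw], ...]]. A call has 1 to 8 rows; each row is the pose to reach, as a shift and turn from the pose commanded when the call began, along the tool's axes at that moment; what a row does not reach only later rows make up. A row lasts 1/8 s, in which the tool goes at most 62.5 mm and 10.7 degrees, less where a joint would pass 70% of its speed; a pose out of reach is approached as far as the arm can. A call with a gripper value outside its range is refused whole. The fingers move at their own pace and stop on an object; FORCE is the grip in N (left out, the last holds). Time passes only in rows, so rows that repeat a pose let the fingers close. It gives the time, the measured TCP pose, the force and the opening at its end, in the units of the state.
- manip.get_obs(): the state, without advancing time (a new reading comes with each control period).
- manip.camera(name): name is "scene" or "top" or "wrist"; returns the picture (420x560x3 uint8, blue, green, red); there is no depth.
- manip.calibration(name): a dict with "fx", "fy", "cx", "cy" (pixels), "k1" (the pictures are not rectified: a ray, as slopes to the right and down, at radius r is drawn at 1 + k1 r^2 times it, then the intrinsics apply), "view" (4x4, takes a point from world to camera coordinates); the wrist camera has in their place "tool_from_camera" (4x4, takes a point from camera to tool coordinates, whose origin is the TCP and whose axes are the flange's). Camera axes: x right, y up, looking along -z (the intrinsics and any distortion apply to the point x, -y, -z); pixel columns grow to the right and rows downward; lengths in m; the calibration is good to about 2 mm. A picture is of the moment at which its call begins: read the wrist's pose just before it. calibration takes no time and is no camera call.
- manip.hand_in(): hands the job in, once; it reports no verdict.
The state is a dict: "clock": time; "joint_pos": joint angles; "joint_velocities": joint speeds; "tau": joint torques, N m; "position": TCP position; "ee_rot": TCP orientation; "ft_force": force on the tool from outside, world axes, zero at the start; "torque": the same for the moment, N m; "grip_width": opening from 0.0 (shut) to 1.0 (fully open).
Only numpy, scipy, OpenCV 4.12 (cv2) and the standard library are available. Lean on these libraries where they do the work, as an engineer would, in place of code of your own. Each camera call takes 0.05 s, during which the arm holds its last target.

## Working session

There is one attempt and no reset: what is moved stays moved. The work goes in short steps, Python scripts to look and compute and a shell command to move; the robot and the scene stay as the last step left them, time stands still between calls to the robot, and variables do not carry over. Pictures are saved under pics/ and viewed, and the job is handed in when it is done.

```bash
mkdir -p pics; ls; cat > h.py <<'E'
import numpy as np, cv2
from workcell import manip
def snap(n,f):
    o=manip.get_obs(); im=np.array(manip.camera(n)); cv2.imwrite('pics/'+f,im); return o,im
def ray(n,u,v,o=None):
    c=manip.calibration(n)
    K=np.array([[c['fx'],0,c['cx']],[0,c['fy'],c['cy']],[0,0,1.]])
    p=cv2.undistortPoints(np.array([[[u,v]]],float),K,np.array([c['k1'],0,0,0,0]),None,None,None)[0,0] if False else None
    d=np.array([(u-c['cx'])/c['fx'],(v-c['cy'])/c['fy']]); s=d.copy()
    for _ in range(30): s=d/(1+c['k1']*(s@s))
    dc=np.array([s[0],-s[1],-1.])
    if n=='wrist':
        from scipy.spatial.transform import Rotation as R
        T=np.eye(4);T[:3,:3]=R.from_quat(o['ee_rot']).as_matrix();T[:3,3]=o['position']
        W=T@np.array(c['tool_from_camera'])
    else: W=np.linalg.inv(np.array(c['view']))
    return W[:3,3],W[:3,:3]@dc
def onz(n,u,v,z,o=None):
    p,d=ray(n,u,v,o); return p+d*(z-p[2])/d[2]
def proj(n,P,o=None):
    c=manip.calibration(n)
    if n=='wrist':
        from scipy.spatial.transform import Rotation as R
        T=np.eye(4);T[:3,:3]=R.from_quat(o['ee_rot']).as_matrix();T[:3,3]=o['position']
        V=np.linalg.inv(T@np.array(c['tool_from_camera']))
    else: V=np.array(c['view'])
    q=V@np.append(P,1); s=np.array([q[0]/-q[2],-q[1]/-q[2]]); s=s*(1+c['k1']*(s@s))
    return np.array([c['fx']*s[0]+c['cx'],c['fy']*s[1]+c['cy']])
E
python3 - <<'E'
from h import *
for n in ['scene','top','wrist']:
    o,im=snap(n,n+'0.png')
print(o, manip.pinch_z)
for n in ['scene','top','wrist']: print(manip.calibration(n))
E
```

```text
pics
{'clock': 0.1, 'joint_pos': array([ 1.13341716,  0.33281084, -0.06469836,  1.46086668,  0.02160019,
        1.34988392, -0.08852477]), 'joint_velocities': array([ 2.14318761e-04, -2.06953601e-03,  1.34997224e-03, -1.26021873e-03,
       -7.31825898e-04, -1.46848974e-05,  1.47487265e-04]), 'tau': array([ 1.40621345e-03, -6.26745486e+01,  4.93201276e-02, -3.92431748e+01,
        1.63523405e-02,  6.87904540e-03,  3.43595650e-05]), 'position': array([ 0.25172872, -0.57169819,  0.23058967]), 'ee_rot': array([ 9.78572258e-01,  2.05902721e-01, -1.59332732e-04, -6.16429824e-04]), 'ft_force': array([ 0.76089656, -0.39538559, -0.34185121]), 'torque': array([-0.00042354,  0.00607059,  0.02397796]), 'grip_width': 0.9976963727882289} 0.0187
{'fx': 441.20493246497296, 'fy': 441.20493246497296, 'cx': 277.4613052227763, 'cy': 203.61080811494244, 'k1': -0.13555356818555842, 'view': array([[-0.65929123, -0.75177111,  0.01323895,  0.38963067],
       [ 0.50460974, -0.42934414,  0.74902111, -0.33046505],
       [-0.55740837,  0.50050355,  0.66241385, -0.91870169],
       [ 0.        ,  0.        , 
[... 300 characters left out ...]
84571e-01,
        -5.65054048e-01],
       [-1.34061291e-01,  2.71444965e-03,  9.90969324e-01,
        -1.26302080e+00],
       [ 0.00000000e+00,  0.00000000e+00,  0.00000000e+00,
         1.00000000e+00]])}
{'fx': 357.6674120432348, 'fy': 357.6674120432348, 'cx': 282.1011623984519, 'cy': 209.27858282643297, 'k1': -0.08092412753927339, 'tool_from_camera': array([[ 6.33313176e-04,  9.65555039e-01,  2.60198127e-01,
         6.66121832e-02],
       [ 9.99999798e-01, -5.95501488e-04, -2.24150671e-04,
         6.06924317e-04],
       [-6.14814382e-05,  2.60198216e-01, -9.65555221e-01,
        -1.42805343e-01],
       [ 0.00000000e+00,  0.00000000e+00,  0.00000000e+00,
         1.00000000e+00]])}
```

View pics/top0.png

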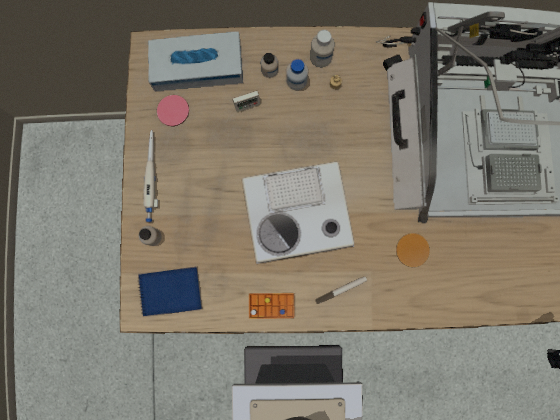

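View pics/scene0.png

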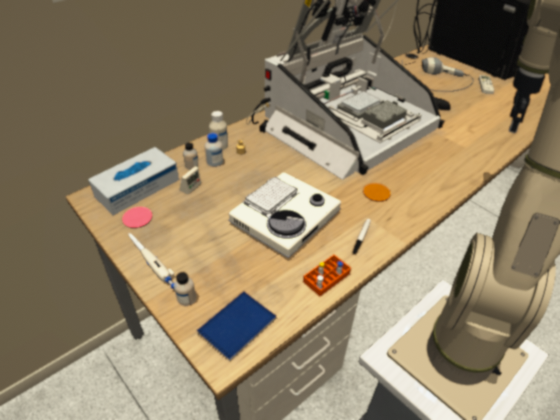

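The top view shows the shaker near (298,212), with the dial at about (279,233), the button at about (331,228), the orange dish at (412,250) and the dark bottle at (149,235). I'll zoom in for the step angle.

```bash
python3 - <<'E'
from h import *
im=cv2.imread('pics/top0.png')
cv2.imwrite('pics/z0.png',cv2.resize(im[155:270,235:365],None,fx=5,fy=5,interpolation=cv2.INTER_CUBIC))
im=cv2.imread('pics/scene0.png')
cv2.imwrite('pics/z1.png',cv2.resize(im[165:260,220:350],None,fx=6,fy=6,interpolation=cv2.INTER_CUBIC))
E
```

```text
(no output)
```

View pics/z0.png

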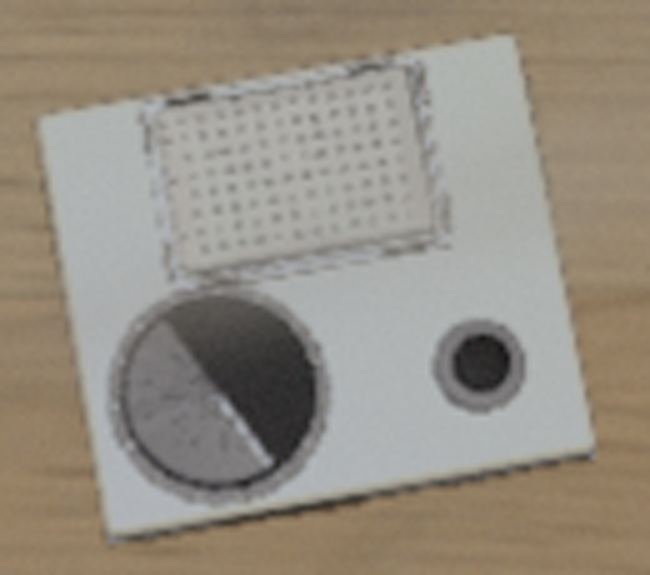

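View pics/z1.png

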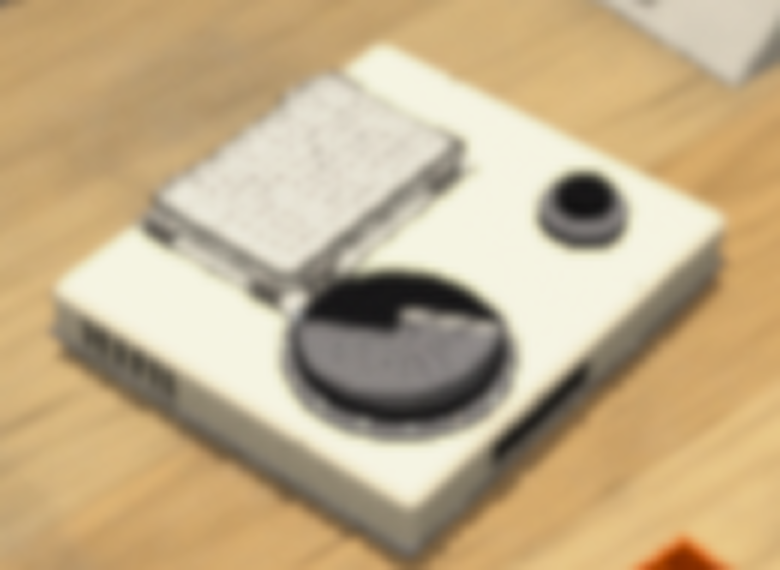

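The enlargement shows the ramp on the lower left. The bright step strip runs from the dial centre to the lower right, about (279,235) to (289,247) in full-picture pixels. Next I'll measure its position.

```bash
python3 - <<'E'
from h import *
im=cv2.imread('pics/top0.png')
hsv=cv2.cvtColor(im,cv2.COLOR_BGR2HSV)
crop=np.zeros(im.shape[:2],np.uint8); crop[155:270,235:365]=1
m=((hsv[...,2]>140)&(hsv[...,1]<50)).astype(np.uint8)*crop
m=cv2.morphologyEx(m,cv2.MORPH_OPEN,np.ones((3,3),np.uint8))
cs,_=cv2.findContours(m,cv2.RETR_EXTERNAL,cv2.CHAIN_APPROX_NONE); c=max(cs,key=cv2.contourArea)
hull=cv2.convexHull(c); r=cv2.minAreaRect(hull); print(r)
box=cv2.boxPoints(r); w=[onz('top',*p,0.046) for p in box]; print(np.round(w,4)); 
C=np.mean(w,0); print('shaker',C, [np.linalg.norm(w[i]-w[i-1]) for i in range(4)])
# dark non white inside hull
full=np.zeros_like(m); cv2.fillConvexPoly(full,hull,1)
n=(hsv[...,2]<165).astype(np.uint8)*cv2.erode(full,np.ones((5,5)))
k,l,s,ce=cv2.connectedComponentsWithStats(n)
for i in range(1,k):
    if s[i,4]>100:
        cc,_=cv2.findContours((l==i).astype(np.uint8),cv2.RETR_EXTERNAL,cv2.CHAIN_APPROX_NONE)
        e=cv2.fitEllipse(cc[0]); print(s[i],ce[i],e, onz('top',*e[0],0.055))
a=onz('top',279,235,.074);b=onz('top',288.6,247,.074);print('strip',a,b,np.degrees(np.arctan2(*(b-a)[1::-1])))
E
```

```text
((297.3102111816406, 211.24484252929688), (85.74445343017578, 99.59396362304688), 79.91940307617188)
[[ 0.6522  0.1286  0.046 ]
 [ 0.6928 -0.1104  0.046 ]
 [ 0.4862 -0.1409  0.046 ]
 [ 0.4478  0.0933  0.046 ]]
shaker [ 0.56976642 -0.00735761  0.046     ] [np.float64(0.2074482142507784), np.float64(0.24244646702967693), np.float64(0.20881594162873696), np.float64(0.2373545380822636)]
[ 256  167   70   90 2213] [283.58156349 222.10257569] ((288.76611328125, 205.83604431152344), (56.37409591674805, 92.22626495361328), 21.86972427368164) [0.58062192 0.01334687 0.055     ]
[321 219  20  19 294] [330.32653061 227.73809524] ((330.3215026855469, 227.74917602539062), (18.342731475830078, 18.6240234375), 60.53071594238281) [ 0.52682312 -0.08466765  0.055     ]
strip [0.50931038 0.03723135 0.074     ] [0.48099324 0.01521077 0.074     ] -142.12988998549855
```

```bash
python3 -m handwheel '[[[0.463,-0.425,0.03,0,0,-1.4,0],[0.463,-0.425,0.03,0,0,-1.4,0],[0.463,-0.425,0.03,0,0,-1.4,0],[0.463,-0.425,0.03,0,0,-1.4,0],[0.463,-0.425,0.03,0,0,-1.4,0],[0.463,-0.425,0.03,0,0,-1.4,0],[0.463,-0.425,0.03,0,0,-1.4,0],[0.463,-0.425,0.03,0,0,-1.4,0]]]' 40
```

```text
clock: 1.15
position: [0.4529, -0.1128, 0.2075]
ee_rot: [0.614, 0.789, -0.0, 0.0]
ft_force: [1.4, -1.0, 0.0]
grip_width: -0.001
```

```bash
python3 -m handwheel '[[[0.101,0.078,0.007,0,0,-0.4,0],[0.101,0.078,0.007,0,0,-0.4,0],[0.101,0.078,0.007,0,0,-0.4,0],[0.101,0.078,0.007,0,0,-0.4,0],[0.101,0.078,0.007,0,0,-0.4,0]]]'
python3 - <<'E'
from h import *
o,im=snap('wrist','w1.png'); print(o['position'],o['ee_rot'],o['joint_pos'],o['ft_force'],o['clock'])
snap('top','t1.png')
E
```

```text
clock: 1.78
position: [0.5035, 0.0006, 0.2003]
ee_rot: [0.449, 0.894, -0.0, 0.0]
ft_force: [0.2, 0.2, 0.0]
grip_width: 0.0
[0.503501   0.00057725 0.20034084] [ 4.48524508e-01  8.93770445e-01 -3.96474133e-04  2.94482424e-06] [ 0.55789711  0.14241421 -0.69764603  1.78817067  0.0970588   1.24585177
  0.47470977] [0.24958103 0.2473214  0.04078631] 1.775
```

View pics/w1.png

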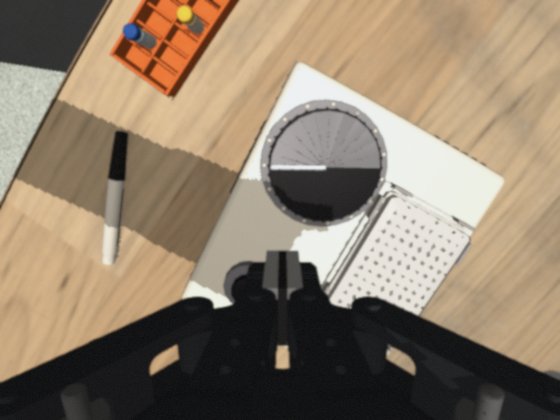

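The wrist picture shows the dial ring centred at about (324,162). The step strip runs from (271,167) to (326,168), and the shut fingertip is at about (282,252). I'll measure these.

```bash
python3 - <<'E'
from h import *
from scipy.spatial.transform import Rotation as R
im=cv2.imread('pics/w1.png'); o=manip.get_obs()
g=cv2.cvtColor(im,cv2.COLOR_BGR2GRAY)
m=np.zeros_like(g); m[130:190,260:345]=1
sub=(g>225)&(m>0)
ys,xs=np.nonzero(sub); print(len(xs), [(y,xs[ys==y].min(),xs[ys==y].max()) for y in np.unique(ys)])
vis=cv2.resize(im[80:320,220:420],None,fx=2.4,fy=2.4,interpolation=cv2.INTER_CUBIC); cv2.imwrite('pics/w1z.png',vis)
for n,p in {'D':(324,162)}.items(): print(n,onz('wrist',*p,0.050,o))
a=onz('wrist',272,167,.074,o);b=onz('wrist',325,167.5,.074,o);print(a,b,np.degrees(np.arctan2(*(a-b)[1::-1])))
print(np.linalg.norm(a-b))
print('proj D',proj('wrist',[.5153,.0392,.058],o),'btn',proj('wrist',[.5271,-.0855,.064],o),'tcp',proj('wrist',o['position'],o))
E
```

```text
166 [(np.int64(130), np.int64(265), np.int64(268)), (np.int64(131), np.int64(265), np.int64(267)), (np.int64(132), np.int64(264), np.int64(267)), (np.int64(133), np.int64(264), np.int64(267)), (np.int64(134), np.int64(263), np.int64(266)), (np.int64(135), np.int64(263), np.int64(265)), (np.int64(136), np.int64(263), np.int64(264)), (np.int64(137), np.int64(262), np.int64(264)), (np.int64(138), np.int64(261), np.int64(264)), (np.int64(139), np.int64(261), np.int64(263)), (np.int64(140), np.int64(261), np.int64(263)), (np.int64(141), np.int64(260), np.int64(263)), (np.int64(142), np.int64(260), np.int64(262)), (np.int64(143), np.int64(260), np.int64(262)), (np.int64(144), np.int64(260), np.int64(262)), (np.int64(145), np.int64(260), np.int64(261)), (np.int64(146), np.int64(260), np.int64(261)), (np.int64(147), np.int64(260), np.int64(261)), (np.int64(148), np.int64(260), np.int64(260)), (np.int64(149), np.int64(260), np.int64(260)), (np.int64(150), np.int64(260), np.int64(260)), (np.int64(151), np.int64(260), np.int64(260)), (np.int64(152), np.int64(260), np.int64(260)), (np.int64(166), np.int64(273), np.int64(323)), (np.int64(167), np.int64(272), np.int64(324)), (np.int64(168), np.int64(316), np.int64(321))]
D [0.51624264 0.04273323 0.05      ]
[0.48289177 0.017032   0.074     ] [0.51526342 0.04078934 0.074     ] -143.72530360454107
0.04015389198772564
proj D [321.48354426 166.14059398] btn [243.31848557 290.29590237] tcp [280.48958386 268.28415803]
```

View pics/w1z.png

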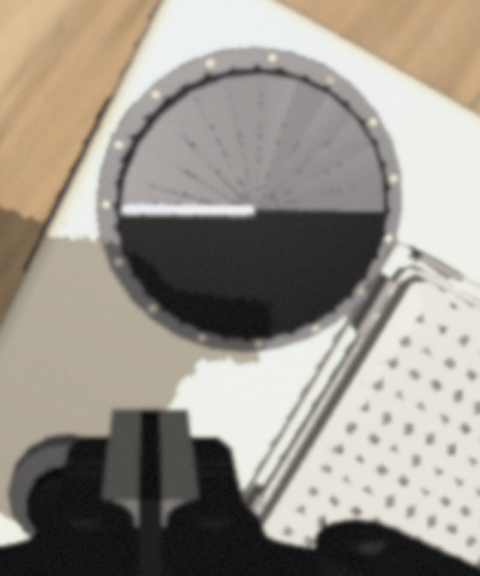

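```bash
python3 -m handwheel '[[[0,0.002,0.04,0,0,0,0],[0,0.002,0.08,0,0,0,0],[0,0.002,0.11,0,0,0,0],[0,0.002,0.125,0,0,0,0],[0,0.002,0.136,0,0,0,0],[0,0.002,0.136,0,0,0,0]]]'
python3 - <<'E'
from h import *
o,im=snap('wrist','w2.png'); print(o['position'],o['ee_rot'],o['ft_force'],o['clock'])
E
```

```text
clock: 2.62
position: [0.5055, 0.0032, 0.0645]
ee_rot: [0.447, 0.894, -0.0, 0.0]
ft_force: [0.4, 1.1, -0.5]
grip_width: 0.003
[0.50548408 0.00324711 0.06453493] [ 4.47149653e-01  8.94459159e-01 -2.95360997e-05  2.39330366e-06] [ 0.4307504   1.11692904 -0.45293058] 2.625
```

View pics/w2.png

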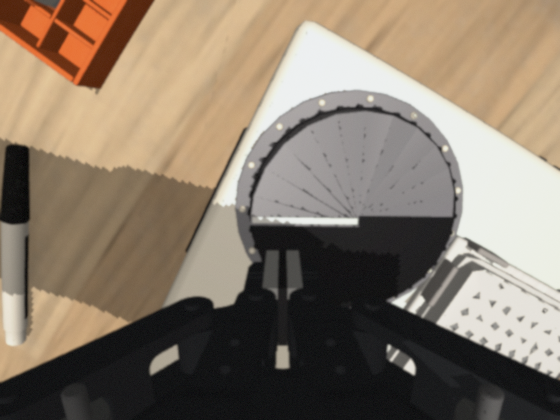

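The fingertip front edge is at row 250, about 29 px short of the strip at (252..358, 221), and nothing is touching.

```bash
cat > rel.py <<'E'
from h import *
from scipy.spatial.transform import Rotation as R
import sys
o=manip.get_obs(); D=np.array([float(sys.argv[1]),float(sys.argv[2])])
p=o['position'][:2]; X=R.from_quat(o['ee_rot']).as_matrix()[:2,0]; yaw=np.arctan2(X[1],X[0])
# dial frame if tool x = push dir (-y own)
u=-R.from_quat(o['ee_rot']).as_matrix()[:2,1]
print('yaw',np.degrees(yaw),'r along -tooly',(p-D)@u,'along push',(p-D)@X,'z',o['position'][2],'F tool',R.from_quat(o['ee_rot']).inv().apply(o['ft_force']),o['clock'])
E
python3 - <<'E'
from h import *
o=manip.get_obs()
a=onz('wrist',252,220,.074,o);b=onz('wrist',358,221.5,.074,o);print(a,b,np.degrees(np.arctan2(*(a-b)[1::-1])),np.linalg.norm(a-b))
for px in [(282,250),(266,250),(301,250)]: print(onz('wrist',*px,.066,o))
E
python3 rel.py 0.5155 0.040
```

```text
[0.48219705 0.01629725 0.074     ] [0.51583362 0.0407637  0.074     ] -143.96873446268475 0.04159358882812999
[0.50102995 0.01076973 0.066     ]
[0.4956009  0.00669083 0.066     ]
[0.5074828  0.01560803 0.066     ]
yaw 126.88121134921404 r along -tooly 0.029764864710780024 along push -0.023572428545756106 z 0.0650593658546361 F tool [-0.06033916 -0.53898443 -0.05652229] 2.675
```

```bash
python3 -m handwheel '[[[0.006,0,0,0,0,0,0],[0.01,0,0,0,0,0,0],[0.012,0,0,0,0,0,0],[0.014,0,0,0,0,0,0],[0.014,0,0,0,0,0,0]]]'; python3 rel.py 0.5155 0.0402
python3 - <<'E'
from h import *
snap('wrist','w3.png')
im=cv2.imread('pics/w3.png')
cv2.imwrite('pics/w3z.png',im[120:340,180:520])
E
```

```text
clock: 3.3
position: [0.4975, 0.0143, 0.0648]
ee_rot: [0.447, 0.894, 0.0, 0.001]
ft_force: [2.2, -0.9, 0.8]
grip_width: 0.0
yaw 126.88411764627875 r along -tooly 0.029949205454433598 along push -0.009863257230414422 z 0.06475704751417598 F tool [-2.02994215  1.22111501 -0.76976361] 3.3
```

View pics/w3z.png

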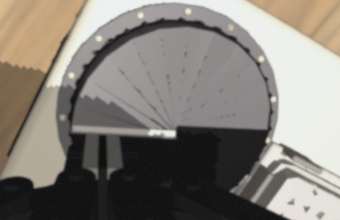

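Contact shows as about 2 N against the tool's x, with the front edge at the strip. I'll work out the arc rows for turning about the dial axis.

```bash
cat > arc.py <<'E'
import numpy as np,sys
dx,dy=float(sys.argv[1]),float(sys.argv[2])
for t in map(float,sys.argv[3:]):
    a=np.radians(t);c,s=np.cos(a),np.sin(a)
    print(t,round(dx-c*dx+s*dy,4),round(dy-s*dx-c*dy,4),round(a,3))
E
python3 arc.py .0099 .030 3 6 9 12 15 18 20
```

```text
3.0 0.0016 -0.0005 0.052
6.0 0.0032 -0.0009 0.105
9.0 0.0048 -0.0012 0.157
12.0 0.0065 -0.0014 0.209
15.0 0.0081 -0.0015 0.262
18.0 0.0098 -0.0016 0.314
20.0 0.0109 -0.0016 0.349
```

```bash
python3 -m handwheel '[[[0.0016,-0.0005,0,0,0,0.052,0],[0.0032,-0.0009,0,0,0,0.105,0],[0.0048,-0.0012,0,0,0,0.157,0],[0.0065,-0.0014,0,0,0,0.209,0],[0.0081,-0.0015,0,0,0,0.262,0],[0.0098,-0.0016,0,0,0,0.314,0],[0.0109,-0.0016,0,0,0,0.349,0],[0.0109,-0.0016,0,0,0,0.349,0]]]'; python3 rel.py 0.5155 0.0402
python3 - <<'E'
from h import *
snap('wrist','w4.png')
im=cv2.imread('pics/w4.png')
cv2.imwrite('pics/w4z.png',im[100:340,180:540])
E
```

```text
clock: 4.35
position: [0.489, 0.0225, 0.0644]
ee_rot: [0.595, 0.803, -0.0, -0.0]
ft_force: [0.1, -0.5, 0.8]
grip_width: 0.002
yaw 106.92613644868567 r along -tooly 0.03049731737148738 along push -0.009200191392508095 z 0.06436959117982273 F tool [-0.51459941 -0.00289176 -0.76569551] 4.35
```

View pics/w4z.png

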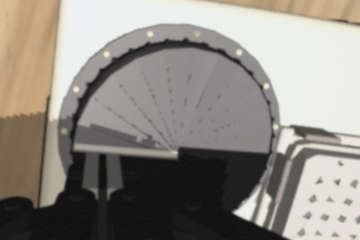

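Click 1 has snapped. The strip, crop (75,151)–(178,156), is now a few degrees ahead of the finger and the force is back near zero. Next is click 2.

```bash
python3 arc.py .0094 .0303 4 8 12 16 20 23 24
```

```text
4.0 0.0021 -0.0006 0.07
8.0 0.0043 -0.001 0.14
12.0 0.0065 -0.0013 0.209
16.0 0.0087 -0.0014 0.279
20.0 0.0109 -0.0014 0.349
23.0 0.0126 -0.0013 0.401
24.0 0.0131 -0.0012 0.419
```

```bash
python3 -m handwheel '[[[0.0021,-0.0006,0,0,0,0.07,0],[0.0043,-0.001,0,0,0,0.14,0],[0.0065,-0.0013,0,0,0,0.209,0],[0.0087,-0.0014,0,0,0,0.279,0],[0.0109,-0.0014,0,0,0,0.349,0],[0.0126,-0.0013,0,0,0,0.401,0],[0.0131,-0.0012,0,0,0,0.419,0],[0.0131,-0.0012,0,0,0,0.419,0]]]'; python3 rel.py 0.5155 0.0402
python3 - <<'E'
from h import *
snap('wrist','w5.png')
im=cv2.imread('pics/w5.png')
cv2.imwrite('pics/w5z.png',im[100:340,180:540])
E
```

```text
clock: 5.4
position: [0.4842, 0.0345, 0.0644]
ee_rot: [0.749, 0.662, -0.0, 0.0]
ft_force: [0.1, -0.2, -0.4]
grip_width: -0.0
yaw 82.95507619988709 r along -tooly 0.030332895726329755 along push -0.009483404512340471 z 0.06444709856453829 F tool [-0.16004     0.1645493   0.36609843] 5.4
```

View pics/w5z.png

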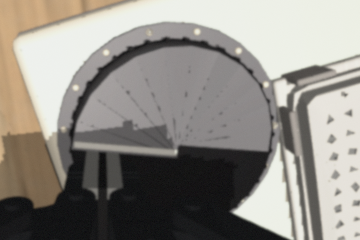

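Click 2 is done. The strip, crop (75,149)–(178,154), is again slightly ahead of the finger. Next is click 3.

```bash
python3 -m handwheel '[[[0.0021,-0.0006,0,0,0,0.07,0],[0.0043,-0.001,0,0,0,0.14,0],[0.0065,-0.0013,0,0,0,0.209,0],[0.0087,-0.0014,0,0,0,0.279,0],[0.0109,-0.0014,0,0,0,0.349,0],[0.0126,-0.0013,0,0,0,0.401,0],[0.0131,-0.0012,0,0,0,0.419,0],[0.0131,-0.0012,0,0,0,0.419,0]]]'; python3 rel.py 0.5155 0.0402
python3 - <<'E'
from h import *
o,im=snap('wrist','w6.png')
cv2.imwrite('pics/w6z.png',im[100:340,180:540]); print(o['joint_pos'])
E
```

```text
clock: 6.45
position: [0.4847, 0.0476, 0.0644]
ee_rot: [0.871, 0.492, -0.0, 0.0]
ft_force: [-0.1, 0.2, -0.1]
grip_width: -0.003
yaw 58.94916384256734 r along -tooly 0.03026475985886284 along push -0.009529652486205641 z 0.06443983025268991 F tool [ 0.15628988 -0.16242189  0.05940276] 6.45
[ 0.30119768  0.24813052 -0.54031205  1.97710586  0.15531837  0.95630741
 -0.85746948]
```

View pics/w6z.png

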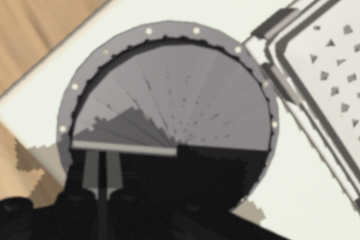

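```bash
python3 - <<'E'
from h import *
o=manip.get_obs()
a=onz('wrist',255,246.5,.074,o);b=onz('wrist',357,252,.074,o);print(a,b,np.degrees(np.arctan2(*(a-b)[1::-1])))
E
python3 -m handwheel '[[[0.0021,-0.0006,0,0,0,0.07,0],[0.0043,-0.001,0,0,0,0.14,0],[0.0065,-0.0013,0,0,0,0.209,0],[0.0087,-0.0014,0,0,0,0.279,0],[0.0109,-0.0014,0,0,0,0.349,0],[0.0115,-0.0013,0,0,0,0.367,0],[0.0115,-0.0013,0,0,0,0.367,0]]]'; python3 rel.py 0.5155 0.0402
python3 - <<'E'
from h import *
o,im=snap('wrist','w7.png')
cv2.imwrite('pics/w7z.png',im[100:340,180:540]); print(o['joint_pos'])
E
```

```text
[0.48394137 0.0653856  0.074     ] [0.51764955 0.04231074 0.074     ] 145.60649887236977
clock: 7.38
position: [0.4895, 0.0582, 0.0645]
ee_rot: [0.946, 0.325, 0.0, 0.0]
ft_force: [0.2, -0.2, -0.9]
grip_width: -0.004
yaw 37.943385927917774 r along -tooly 0.030143820205962277 along push -0.009460192556977123 z 0.06446193644164869 F tool [0.00808711 0.27323213 0.88997423] 7.375
[ 0.23929432  0.25406772 -0.49585508  1.96456305  0.14686358  0.95752273
 -1.23651668]
```

View pics/w7z.png

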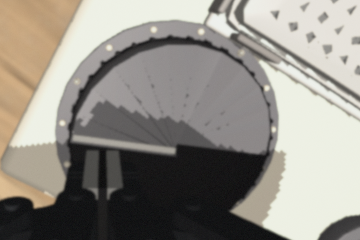

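Click 4 has snapped. The strip, crop (80,141)–(178,152), is clearly ahead of the finger. I'll back off, lift and check.

```bash
python3 -m handwheel '[[[-0.004,0,0,0,0,0,0],[-0.008,0,0,0,0,0,0],[-0.008,0,-0.02,0,0,0,0],[-0.008,0,-0.06,0,0,0,0],[-0.03,0,-0.1,0,0,0,0],[-0.03,0,-0.1,0,0,0,0],[-0.03,0,-0.1,0,0,0,0]]]'; python3 rel.py 0.5155 0.0402
python3 - <<'E'
from h import *
o,im=snap('wrist','w8.png'); print(o['position'],o['ee_rot'],proj('wrist',[.5271,-.0855,.064],o))
E
```

```text
clock: 8.3
position: [0.4655, 0.0396, 0.1641]
ee_rot: [0.946, 0.324, -0.0, 0.0]
ft_force: [-0.4, -0.5, 0.8]
grip_width: 0.0
yaw 37.84987372505847 r along -tooly 0.03017090429842996 along push -0.039833056232823086 z 0.16412695198305255 F tool [-0.61243694  0.20151497 -0.79468788] 8.3
[0.46553427 0.03958224 0.16412695] [ 9.45944267e-01  3.24329163e-01 -5.53248801e-05  1.84878324e-04] [464.89485644 247.20678788]
```

View pics/w8.png

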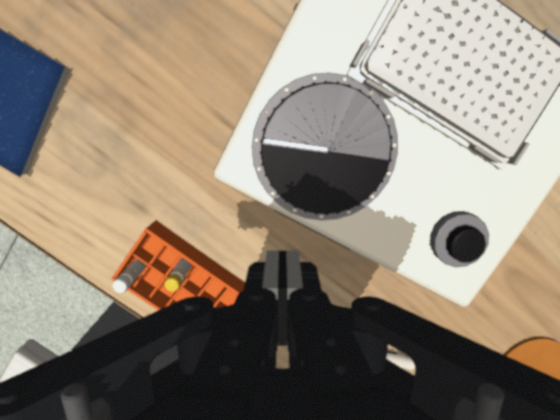

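The wrist picture shows the strip from (264,142) to (328,150) and the button cap at about (466,242). I'll confirm the angle and locate the button.

```bash
python3 - <<'E'
from h import *
o=manip.get_obs(); im=cv2.imread('pics/w8.png'); g=cv2.cvtColor(im,cv2.COLOR_BGR2GRAY)
a=onz('wrist',264,142,.074,o);b=onz('wrist',328,149.5,.074,o);an=np.degrees(np.arctan2(*(a-b)[1::-1]));print(a,b,an,'turned',(-144-an)%360)
m=np.zeros_like(g); m[205:275,425:500]=1; m=((g<60)&(m>0)).astype(np.uint8)
k,l,s,ce=cv2.connectedComponentsWithStats(m); i=1+np.argmax(s[1:,4]); print(s[i],ce[i])
B=onz('wrist',*ce[i],.064,o); print('btn',B)
from scipy.spatial.transform import Rotation as R
print('tool shift',R.from_quat(o['ee_rot']).inv().apply(np.append(B[:2],.08)-o['position']))
E
```

```text
[0.4969203  0.07807785 0.074     ] [0.51853487 0.0425831  0.074     ] 121.33938335655027 turned 94.66061664344971
[ 447  225   38   37 1076] [465.16821561 243.19609665]
btn [ 0.52913562 -0.08274441  0.064     ]
tool shift [-0.02473889  0.13592422  0.083585  ]
```

The dial has turned about 95° (nominal 96°), so it is at four clicks. Now I'll move over the button.

```bash
python3 -m handwheel '[[[-0.0255,0.137,0,0,0,0,0],[-0.0255,0.137,0,0,0,0,0],[-0.0255,0.137,0.03,0,0,0,0],[-0.0255,0.137,0.07,0,0,0,0],[-0.0255,0.137,0.084,0,0,0,0],[-0.0255,0.137,0.084,0,0,0,0]]]'
python3 - <<'E'
from h import *
o,im=snap('wrist','w9.png'); print(o['position'],o['ft_force'])
o,im=snap('top','t9.png'); cv2.imwrite('pics/t9z.png',cv2.resize(im[155:270,235:365],None,fx=5,fy=5))
E
```

```text
clock: 9.1
position: [0.5291, -0.0834, 0.0796]
ee_rot: [0.946, 0.325, -0.001, -0.001]
ft_force: [1.0, -0.1, 0.3]
grip_width: 0.001
[ 0.52912272 -0.08342462  0.07961751] [ 1.02406057 -0.12615552  0.27264366]
```

View pics/w9.png

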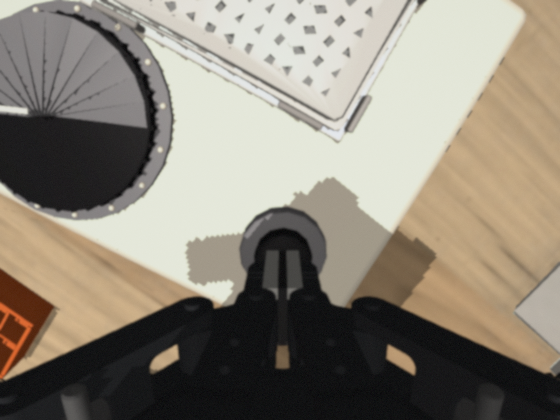

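The fingertip is over the cap and centred sideways, with the cap's front rim visible at (282,232). I'll press slowly.

```bash
python3 -m handwheel '[[[0,0,0.01,0,0,0,0],[0,0,0.014,0,0,0,0],[0,0,0.017,0,0,0,0],[0,0,0.019,0,0,0,0],[0,0,0.021,0,0,0,0],[0,0,0.0225,0,0,0,0],[0,0,0.0225,0,0,0,0]]]'
```

```text
clock: 10.07
position: [0.5303, -0.0841, 0.0614]
ee_rot: [0.946, 0.324, 0.0, 0.001]
ft_force: [-16.5, 2.2, 42.0]
grip_width: -0.0
```

It reads 42 N at z = 0.0614, which is higher than expected, so I'll back off slightly and look.

```bash
python3 -m handwheel '[[[0,0,-0.003,0,0,0,0],[0,0,-0.003,0,0,0,0]]]'
python3 - <<'E'
from h import *
o,im=snap('wrist','w10.png'); print(o['position'],o['ft_force'],o['joint_pos'])
cv2.imwrite('pics/w10z.png',cv2.resize(im[180:320,200:370],None,fx=4,fy=4,interpolation=cv2.INTER_CUBIC))
o,im=snap('scene','s10.png')
cv2.imwrite('pics/s10z.png',cv2.resize(im[165:260,260:370],None,fx=6,fy=6,interpolation=cv2.INTER_CUBIC))
E
```

```text
clock: 10.32
position: [0.5301, -0.0841, 0.062]
ee_rot: [0.946, 0.324, 0.0, 0.0]
ft_force: [-4.7, 1.2, 13.7]
grip_width: -0.001
[ 0.53010869 -0.0840847   0.06204697] [-4.69803286  1.21235427 13.73550152] [ 0.40006647  0.32960954 -0.37757582  1.86285283  0.14526093  0.97472214
 -0.95082658]
```

View pics/w10z.png

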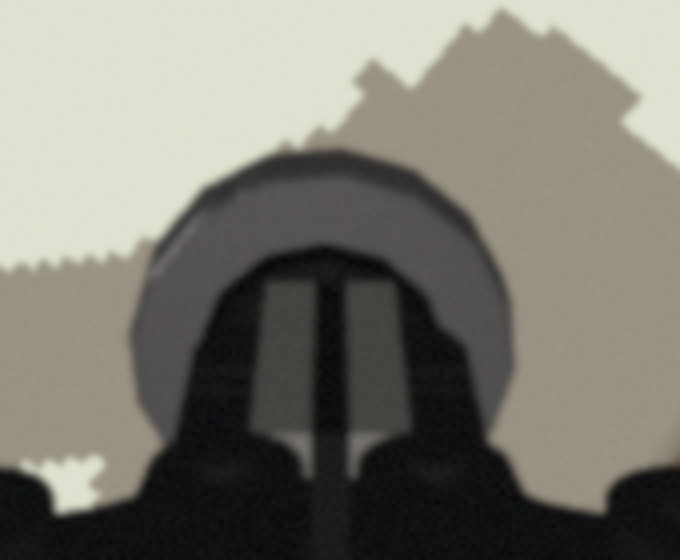

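View pics/s10z.png

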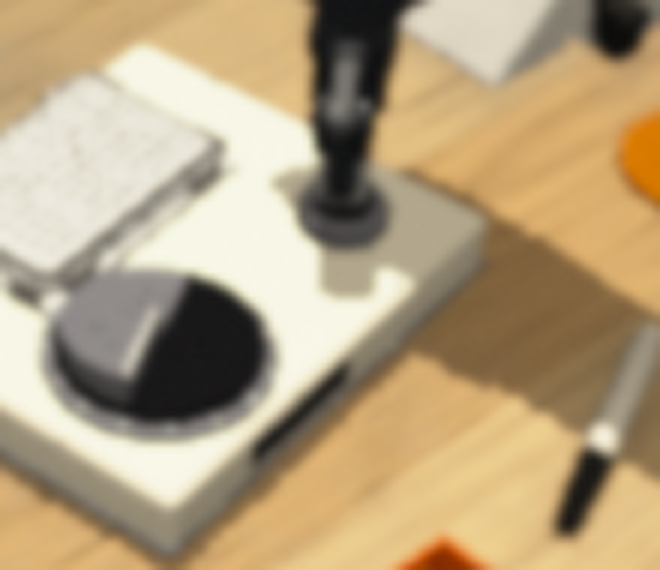

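The finger is centred on the cap. What I can't tell is whether it bottomed out or is resting on the collar. A force profile on the way up will tell, since the spring gives about 5 N over 6 mm.

```bash
f(){ python3 - <<'E'
from h import *
F=[];Z=[]
for i in range(5):
    manip.camera('wrist'); o=manip.get_obs(); F.append(o['ft_force']);Z.append(o['position'][2])
print(np.mean(Z).round(5),np.mean(F,0).round(2),np.std(F,0).round(2),o['clock'])
E
}
f
python3 -m handwheel '[[[0,0,-0.002,0,0,0,0],[0,0,-0.002,0,0,0,0]]]' >/dev/null; f
python3 -m handwheel '[[[0,0,-0.0015,0,0,0,0],[0,0,-0.0015,0,0,0,0]]]'>/dev/null; f
python3 -m handwheel '[[[0,0,-0.0015,0,0,0,0],[0,0,-0.0015,0,0,0,0]]]'>/dev/null; f
python3 -m handwheel '[[[0,0,-0.002,0,0,0,0],[0,0,-0.002,0,0,0,0]]]'>/dev/null; f
python3 -m handwheel '[[[0,0,-0.005,0,0,0,0],[0,0,-0.005,0,0,0,0]]]'>/dev/null; f
```

```text
0.06201 [-4.21  0.34 12.74] [0.32 0.73 0.39] 10.675
0.06309 [0.11 0.04 4.28] [0.44 0.15 0.32] 11.175
0.06454 [1.59 0.31 3.26] [0.47 0.55 0.46] 11.675
0.06595 [1.66 0.24 2.35] [0.65 0.66 0.33] 12.175
0.06781 [0.54 0.13 1.42] [0.27 0.38 0.18] 12.675
0.07294 [-0.1  -0.02 -0.01] [0.29 0.39 0.4 ] 13.175
```

The spring force ran from about 1.4 N at z = 0.068 to about 5 N at 0.062, then met a hard stop. That's the full 6 mm of travel and 5 N, so the button was fully down, and it's now released. I'll retreat and check.

```bash
python3 -m handwheel '[[[0,0,-0.05,0,0,0,0],[0,0,-0.1,0,0,0,0],[-0.06,0,-0.13,0,0,0,0],[-0.06,0,-0.13,0,0,0,0],[-0.06,0,-0.13,0,0,0,0]]]'
python3 - <<'E'
from h import *
o,im=snap('wrist','w11.png'); print(o['position'],o['ft_force'],proj('wrist',[.5155,.0402,.074],o),proj('wrist',[.529,-.084,.064],o))
o,im=snap('top','t11.png')
a=cv2.imread('pics/top0.png')
for n,(u,v) in {'b':(149,235),'p':(412,250)}.items():
    print(n,np.abs(im[v-25:v+25,u-25:u+25].astype(int)-a[v-25:v+25,u-25:u+25]).mean())
d=np.abs(im[160:215,255:330].astype(int)-a[160:215,255:330]).mean(); print('plate',d)
E
```

```text
clock: 13.8
position: [0.4824, -0.1209, 0.203]
ee_rot: [0.946, 0.324, 0.0, 0.0]
ft_force: [-0.3, 0.7, -0.8]
grip_width: 0.001
[ 0.48235093 -0.12087317  0.20298615] [-0.31708026  0.69848112 -0.81742811] [131.91136539  31.89756476] [280.26386753 122.78137863]
b 1.9717333333333333
p 17.620666666666665
plate 1.7113535353535354
```

View pics/w11.png

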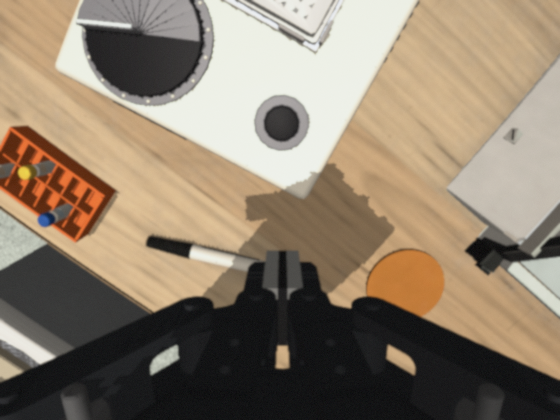

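View pics/t11.png

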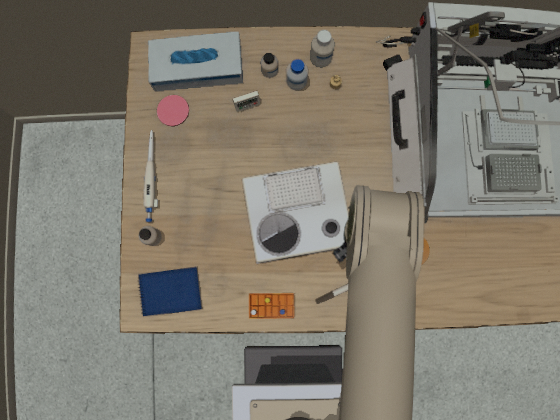

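The wrist picture shows the strip at (78,22)–(138,28), the button up at (281,123) and the dish at (405,283). One last numeric check before handing in.

```bash
python3 - <<'E'
from h import *
o=manip.get_obs()
a=onz('wrist',78,22,.074,o);b=onz('wrist',138,28,.074,o);an=np.degrees(np.arctan2(*(a-b)[1::-1]));print('turned',(-144-an)%360)
print('dish',onz('wrist',405,283,.015,o),onz('top',412.5,250,.015))
manip.hand_in()
E
```

```text
turned 95.85292133313891
dish [ 0.48097999 -0.28190309  0.015     ] [ 0.47304632 -0.29067256  0.015     ]
the job is handed in; nothing more can be done
```

The dial is set four clicks clockwise, the start button has been pressed and is up again, and the job is handed in at about 14 s on the clock. No verdict was reported.

- **Dial:** I pushed the step round one click at a time, then backed off and lifted. The last picture puts the turn at 95.9° against the nominal 96°. The highest force I read during the pushing was about 2 N, but only between moves, so the peaks before each snap were not seen.
- **Button:** I pressed it after the dial was set. The spring force rose from about 1.4 N to about 5 N over 6 mm, then hit a hard stop, so it went fully down. My first press went further than needed and read 42 N upward at the wrist. That is below the 120 N wrist limit. It would exceed the 40 N limit if fingertip contact counts towards that, though the limit is stated for the arm and gripper body. The last picture shows the button up and the robot clear of everything.
- **Other things on the desk:** The bottle and well plate look unchanged in before-and-after top views.
- **Petri dish:** This check disagreed. In the last top view the arm partly hid the dish. The final wrist picture puts it about 12 mm from where the first top view did, using centres I read off by eye. I think that is measurement error, because the gripper never came lower than about 60 mm above the desk and never near the dish, but I did not measure it again.

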